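Transfer the hot-air nozzles to the tray in reverse order

ROBOT

A 6-joint arm with a two-finger parallel gripper is mounted at the origin on the work surface. World frame = base frame: x ahead of the robot, y to its left, z up, the work surface at z = 0. Lengths are in mm, angles in rad, forces in N, time in s.
With the tool pointing down it reaches from about 275 to 750 mm from the base axis. Payload 10.2 kg.
Tool frame: the origin (TCP) lies at the very end of the fingers, on their centre line; the grasp point (between the pads) lies 19 mm behind it; z points along the fingers, y is the line along which they close (so a half turn about z gives the same grasp; the last joint's range is limited). The gripper opens to 85 mm and grips with 20 to 120 N. Pads are 22 mm wide; open, the fingers measure 114 mm over their backs; the gripper's body (76 mm by 85 mm) begins 54 mm behind the grasp point. The pads swing forward as they close: fully open they stand 13 mm farther back than shut.
Start: joints at [-1.365, 0.313, 1.498, -0, 1.331, -0.223], TCP at [218.273, -477.481, 231.294] pointing down, gripper open.
Joint ranges: [-2.94, 2.94], [-0.97, 2.17], [0.19, 2.56], [-1.23, 4.37], [0.02, 3.11], [-2.88, 2.88]. Speed limits (rad/s): [2.39, 2.39, 3.01, 3.14, 3.14, 3.14].

INTERFACE

Orientations are given as a unit quaternion [w, x, y, z].
In Python, from rig import ctrl gives the robot as it stands.
- The arm moves only by the shell command python3 -m pendant 'ROWS' [FORCE]. ROWS is JSON, a list that holds one entry, the list of rows, each a list of 5 numbers: the shift along the tool's x, y, z normalised to -1 to 1, where 1 is 200 mm, then the turn about the tool's z normalised to -1 to 1, where 1 is pi rad, then the opening, from 0 (shut) to 1 (fully open). In form: [[[dx, dy, dz, spin, hand], ...]]. A call has 1 to 12 rows; each row is the pose to reach, as a shift and turn from the pose commanded when the call began, along the tool's axes at that moment, turning the shorter way round; what a row does not reach only later rows make up. A row lasts 1/10 s, in which the tool goes at most 50 mm and 8.59 degrees, less where a joint would pass 70% of its speed; a pose out of reach is approached as far as the arm can. A call with a number of a shift or a turn outside -1 to 1 is refused whole. A call with a gripper value outside its range is refused whole. The fingers move at their own pace and stop on an object; FORCE is the grip in N (left out, the last holds). Time passes only in rows, so rows that repeat a pose let the fingers close. It gives the time, the measured TCP pose, the force, the opening and the grip force at its end, in the units of the state.
- ctrl.sense(): the state, without advancing time (a new reading comes with each control period).
- ctrl.capture(name): name is "scene" or "side" or "wrist"; returns (picture, depth): 384x512x3 uint8, blue, green, red; 384x512 float32, mm along the optical axis (not along the pixel's ray), 0 where there is no reading.
- ctrl.get_calibration(name): a dict with "K" (3x3 intrinsics, pixels), "D" ([k1, k2, p1, p2, k3] as OpenCV has them; the pictures are not rectified), "origin" and "rotation" of the camera in the world. Camera axes: x right, y down, z forward; pixel columns grow to the right and rows downward; lengths in mm; the calibration is good to about 2 mm. A picture is of the moment at which its call begins: read the wrist's pose just before it. get_calibration takes no time and is no camera call; for the wrist camera it gives the pose at the moment of the call.
- ctrl.finish_job(): hands the job in; it is judged then, once.
The state is a dict: "time_s": time; "joints": joint angles; "dq": joint speeds; "tau": joint torques, N m; "eef_pos": TCP position; "ee_rot": TCP orientation; "force": force on the tool from outside, world axes, zero at the start; "wrist_torque": the same for the moment, N m; "grip_width": opening from 0.0 (shut) to 1.0 (fully open); "grip_force": force on a finger pad.
Only numpy, scipy, OpenCV 4.12 (cv2) and the standard library are available. Lean on these libraries where they do the work, as an engineer would, in place of code of your own. Each camera call takes 0.05 s, during which the arm holds its last target. There are 200 camera calls.

TASK

Move the four steel hot-air nozzles from the black seats of the aluminium rack into the four compartments of the grey tray, one in each, standing mouth up on the tray floor, without letting any of them tip over. The tray will be used from the opposite side of the bench, so reverse the row: the nozzle now at the left end of the rack, as seen from the robot, goes to the right end of the tray, the next one next to it, and so on.

Things in the scene. Friction and masses are not known exactly. Their poses are not given: they have to be found in the camera images.
- ledge: The source rack: aluminium plate fixed flat on the bench, 74 (x) x 264 (y) x 10 mm high, carrying four round black seats in a row along its y axis, centred 93, 31, -31 and -93 mm from its origin. Origin: centre of its underside. Its y axis points to the robot's left, within 21 degrees.
- tray: Low grey tray fixed on the bench, left or right of the rack, 66 (x) x 252 (y) mm, empty at the start: four compartments in a row along its y axis, centred 93, 31, -31, -93 mm from its origin, each 58 x 58 inside; floor top 4 mm, wall tops 11 mm above the bench, walls 4 thick. Origin: centre of underside. Its y axis points to the robot's left, within 21 degrees.
- nozzle_slim: Loose bare-steel hot-air nozzle standing mouth up, with a thin round tube mouth 12 mm across; 76 mm high, about 80 g. Lower part: a round clamp collar 34 mm across, 5 to 42 mm above the underside (a rim 37 across below it), the best place to grip; a cone narrows from the collar to the tube, 58 to 76 above the underside; nothing is wider than the rim. Origin: centre of its underside, z up along its axis.
- nozzle_wide: Loose bare-steel hot-air nozzle standing mouth up, with a wide round mouth 26 mm across; 64 mm high, about 80 g. Lower part: a round clamp collar 34 mm across, 5 to 42 mm above the underside (a rim 37 across below it), the best place to grip; the mouth cylinder runs from 48 to 64 above the underside; nothing is wider than the rim. Origin: centre of its underside, z up along its axis.
- nozzle_square: Loose bare-steel hot-air nozzle standing mouth up, with a square box-shaped mouth, 30 x 30 mm; 59 mm high, about 80 g. Lower part: a round clamp collar 34 mm across, 5 to 42 mm above the underside (a rim 37 across below it), the best place to grip; the box runs from 47 to 59 above the underside; nothing is wider than the rim. Origin: centre of its underside, z up along its axis.
- nozzle_slot: Loose bare-steel hot-air nozzle standing mouth up, with a narrow oblong slot mouth, 9 x 34 mm; 70 mm high, about 80 g. Lower part: a round clamp collar 34 mm across, 5 to 42 mm above the underside (a rim 37 across below it), the best place to grip; the mouth runs from 48 to 70 above the underside; nothing is wider than the rim. Origin: centre of its underside, z up along its axis.
- seat_slim: Fixed round black disc on the source rack, 48 mm across, 6 high (its top 16 mm above the bench), on which the slim nozzle stands at the start, within 3 mm of its middle. All four seats look alike. It does not move, so it keeps showing that nozzle's place in the original row. Origin: centre of its underside.
- seat_wide: Fixed round black disc on the source rack, 48 mm across, 6 high (its top 16 mm above the bench), on which the wide nozzle stands at the start, within 3 mm of its middle. All four seats look alike. It does not move, so it keeps showing that nozzle's place in the original row. Origin: centre of its underside.
- seat_square: Fixed round black disc on the source rack, 48 mm across, 6 high (its top 16 mm above the bench), on which the square nozzle stands at the start, within 3 mm of its middle. All four seats look alike. It does not move, so it keeps showing that nozzle's place in the original row. Origin: centre of its underside.
- seat_slot: Fixed round black disc on the source rack, 48 mm across, 6 high (its top 16 mm above the bench), on which the slot nozzle stands at the start, within 3 mm of its middle. All four seats look alike. It does not move, so it keeps showing that nozzle's place in the original row. Origin: centre of its underside.
Mind the look-alikes: they are no part of the job. Leave any orange or red look-alike of the nozzle_square alone.

How it is judged:
By the outcome, as a careful person would: the job done as asked, in the order asked, and still so for the second after the job is handed in, with the robot touching nothing.
It also fails if it takes over 128 s, if anything falls off the work surface, if the arm or the gripper's body presses on something with over 40 N, if the wrist force passes 120 N, or if a joint passes its speed limit or range.

## Working session

There is one attempt and no reset: what is moved stays moved. The work goes in short steps, Python scripts to look and compute and a shell command to move; the robot and the scene stay as the last step left them, time stands still between calls to the robot, and variables do not carry over. Pictures are saved under pics/ and viewed, at most 14 in all, crops included, and the job is handed in when it is done.

```bash
ls; mkdir -p pics; python3 - <<'E'
from rig import ctrl
import cv2,numpy as np
s=ctrl.sense();print(s)
for n in("scene","side"):
    p,d=ctrl.capture(n);c=ctrl.get_calibration(n);np.savez(n,p=p,d=d,**{k:np.array(v) for k,v in c.items()})
    cv2.imwrite(f"pics/{n}0.png",p);print(n,c)
E
```

```text
pics
{'time_s': 0.0, 'joints': array([-1.36542264e+00,  3.13442983e-01,  1.49842819e+00, -3.16229768e-05,
        1.33100308e+00, -2.23428819e-01]), 'dq': array([-0.00077462, -0.00029298,  0.00085543, -0.00027439, -0.00188015,
       -0.00045533]), 'tau': array([ 1.90163206e-03, -4.12262714e+01, -2.59743744e+01, -3.29406510e-05,
        4.12361172e-03, -1.29718777e-05]), 'eef_pos': array([ 218.19981772, -477.22612824,  230.74201676]), 'ee_rot': array([-6.40910825e-04,  9.77102959e-01,  2.12766061e-01, -9.57126864e-06]), 'force': array([ 0.19876824, -0.00396738, -0.18869852]), 'wrist_torque': array([-0.01797243,  0.06358552,  0.05801413]), 'grip_force': 0.0, 'grip_width': 1.0002887681719093}
scene {'K': array([[408.69443239,   0.        , 258.11876492],
       [  0.        , 408.69443239, 190.96758012],
       [  0.        ,   0.        ,   1.        ]]), 'D': array([0.01872575, 0.        , 0.        , 0.        , 0.        ]), 'origin': array([1239.59657641, -103.70731299,  622.76792706]), 'rotation': array([-0.32097104,  0.69401819,  0.58779304, -0.26422659])}
side {'K': array([[433.64554361,   0.        , 255.21985585],
       [  0.        , 433.64554361, 188.49938824],
       [  0.        ,   0.        ,   1.        ]]), 'D': array([-0.07562451,  0.        ,  0.        ,  0.        ,  0.        ]), 'origin': array([264.45977994, 641.18231914, 578.225591  ]), 'rotation': array([ 0.09214245, -0.18835732,  0.87474661, -0.43686344])}
```

View pics/scene0.png

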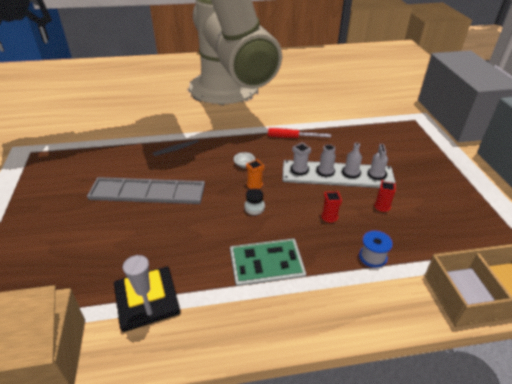

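View pics/side0.png

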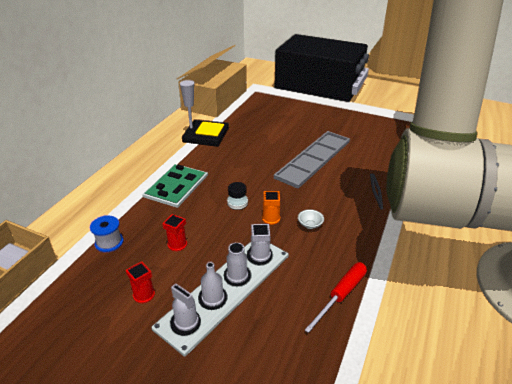

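Both views agree. From the robot's left to its right, the rack holds slot (scene 379,160), slim (354,158), wide (328,158) and square (301,158). The tray is at (147,190), on the robot's right. Three things could be mistaken for the square nozzle: orange (255,175), red (331,207) and red (385,197). The only steel one is at (301,158) on the rack. Next I'll measure from the depth data.

```bash
cat > h.py <<'E'
import cv2,numpy as np
from scipy.spatial.transform import Rotation as R
def cloud(p,d,K,D,origin,rotation):
    v,u=np.nonzero(d>0)
    n=cv2.undistortPoints(np.stack([u,v],1).astype(float)[:,None],K,D)[:,0]
    z=d[v,u].astype(float)
    c=np.c_[n*z[:,None],z]
    return R.from_quat(np.roll(rotation,-1)).apply(c)+origin, p[v,u].astype(int), np.c_[u,v]
E
python3 - <<'E'
from h import *
for n in("scene","side"):
    f=np.load(n+".npz");X,C,uv=cloud(**f)
    sat=C.max(1)-C.min(1)
    w=(X[:,0]>250)&(X[:,0]<700)&(abs(X[:,1])<450)
    b=w&(abs(X[:,2])<4);print(n,"bench z",np.median(X[b,2]),b.sum())
    for nm,box in(("rack",((280,150),(395,188))if n=="scene" else((150,240),(292,355))),("tray",((86,174),(207,206))if n=="scene" else((270,128),(354,190)))):
        m=w&(uv>=box[0]).all(1)&(uv<=box[1]).all(1)&(sat<30)&(C.mean(1)>60)
        z=X[:,2]
        k=m&((z>6)&(z<14) if nm=="rack" else (z>1)&(z<15))
        r=cv2.minAreaRect(X[k,:2].astype(np.float32));print(nm,k.sum(),r,np.median(X[k,2]))
        if nm=="rack":
            bx=cv2.boxPoints(r)
            k=m&(z>22)&(z<56)
            Y=X[k]
            _,l,c=cv2.kmeans(Y[:,:2].astype(np.float32),4,None,(3,50,.01),10,2)
            from scipy.optimize import least_squares
            for i in range(4):
                q=Y[l[:,0]==i];q=q[q[:,2]<56]
                s=least_squares(lambda t:np.hypot(q[:,0]-t[0],q[:,1]-t[1])-17,c[i],loss="soft_l1").x
                print("  noz",s.round(1),len(q))
E
```

```text
scene bench z 2.3837154359648025 32824
rack 1140 ((506.7559814453125, 223.9976806640625), (262.72943115234375, 81.2533950805664), 74.63372039794922) 12.139853320646239
  noz [510.9 256.8] 175
  noz [479.8 136.1] 170
  noz [496.3 197.3] 173
  noz [526.5 313.8] 183
tray 2496 ((497.199951171875, -229.6087188720703), (258.8321838378906, 72.18791198730469), 78.02671813964844) 7.052487966334581
side bench z 0.7380675777345118 53492
rack 2748 ((505.0528564453125, 223.18508911132812), (265.49298095703125, 75.95116424560547), 75.42353057861328) 9.922636120562288
  noz [481.  133.4] 270
  noz [512.2 253.9] 292
  noz [528.2 312. ] 315
  noz [497.3 194.7] 275
tray 1777 ((500.2127990722656, -229.4784393310547), (255.01507568359375, 76.39089965820312), 77.68096160888672) 5.457279679747558
```

```bash
python3 - <<'E'
import cv2
p=cv2.imread("pics/scene0.png");q=cv2.imread("pics/side0.png")
a=cv2.resize(p[130:220,270:410],(700,450),interpolation=2)
cv2.imwrite("pics/crop1.png",a)
E
```

```text
(no output)
```

View pics/crop1.png

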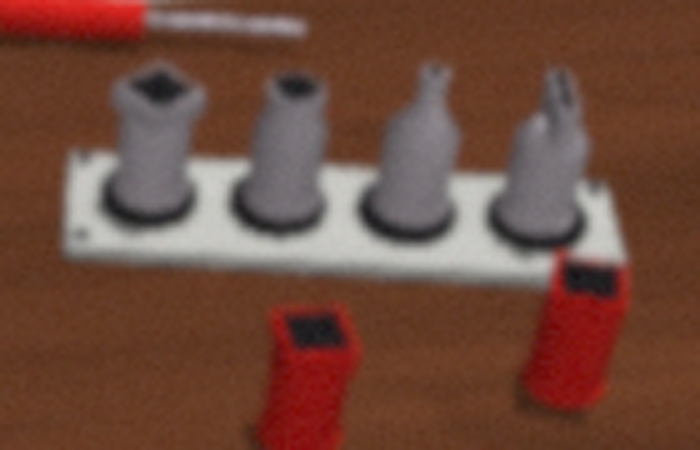

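The crop confirms the only steel square mouth is at the left of the crop, at the robot's right end of the row. The red ones stand in front of the rack. Now I'll move above the slot nozzle, which is first.

```bash
cat > go.py <<'E'
# work out remaining shift (normalised, tool axes) and spin to a target: go.py x y z yaw_of_tool_x_deg
import sys,numpy as np
from h import R
from rig import ctrl
x,y,z,a=map(float,sys.argv[1:]);s=ctrl.sense()
r=R.from_quat(np.roll(s["ee_rot"],-1));M=r.as_matrix()
d=M.T@(np.array([x,y,z])-s["eef_pos"])/200
yaw=np.degrees(np.arctan2(M[1,0],M[0,0]))
print("t",round(s["time_s"],2),"pos",s["eef_pos"].round(1),"yaw",yaw.round(2),"tilt",M[2].round(4),"shift",d.round(4),"spin",round(-((a-yaw+180)%360-180)/180,4),"q",s["joints"].round(2),"w",round(float(s["grip_width"]),3),"gf",s["grip_force"],"F",s["force"].round(1))
E
python3 -m pendant '[[[1,-0.97,0,-0.28,0.65],[1,-0.97,0,-0.28,0.65],[1,-0.97,0,-0.28,0.65],[1,-0.97,0,-0.28,0.65],[1,-0.97,0,-0.28,0.65],[1,-0.97,0,-0.28,0.65],[1,-0.97,0,-0.28,0.65],[1,-0.97,0,-0.28,0.65]]]' 40
python3 go.py 527.4 313 160 75
```

```text
time_s: 0.9
eef_pos: [319.6, -217.8, 231.3]
ee_rot: [0.0, 0.794, 0.609, -0.0]
force: [0.2, -0.5, 0.6]
grip_width: 0.654
grip_force: 0.0
t 0.9 pos [ 319.6 -217.8  231.3] yaw 74.96 tilt [-3.e-04  0.e+00 -1.e+00] shift [2.8326 0.3149 0.3558] spin -0.0002 q [-0.9   0.    1.87 -0.    1.27 -0.64] w 0.654 gf 0.0 F [ 0.2 -0.5  0.6]
```

```bash
python3 - <<'E'
from h import *
for n in("scene","side"):
    f=np.load(n+".npz");X,C,uv=cloud(**f)
    hsv=cv2.cvtColor(C.astype(np.uint8)[None],cv2.COLOR_BGR2HSV)[0]
    k=(hsv[:,1]>190)&(hsv[:,2]>110)&((hsv[:,0]<14)|(hsv[:,0]>172))&(X[:,2]>20)&(X[:,2]<90)&(X[:,0]>380)&(X[:,0]<700)&(abs(X[:,1])<450)
    P=X[k];_,l,c=cv2.kmeans(P[:,:2].astype(np.float32),3,None,(3,50,.01),10,2);print(n,c,[P[l[:,0]==i,2].max() for i in range(3)])
E
```

```text
scene [[519.3067    19.916243]
 [639.0494   283.92075 ]
 [651.2614   159.30595 ]] [np.float64(64.09020324481878), np.float64(63.03916892097493), np.float64(62.68498959880412)]
side [[634.25964  170.14912 ]
 [503.7642    28.645199]
 [620.42957  295.14923 ]] [np.float64(60.97081487456069), np.float64(61.52548047462403), np.float64(61.265047432844426)]
```

```bash

python3 -m pendant '[[[0.95,0.1,0,0,0.65],[0.95,0.1,0,0,0.65],[0.95,0.1,0,0,0.65],[0.95,0.1,0,0,0.65],[0.95,0.1,0,0,0.65]]]' >/dev/null
python3 -m pendant '[[[0.95,0.1,0,0,0.65],[0.95,0.1,0,0,0.65],[0.95,0.1,0,0,0.65],[0.95,0.1,0,0,0.65],[0.95,0.1,0,0,0.65]]]' >/dev/null
python3 -m pendant '[[[0.93,0.11,0.15,0,0.65],[0.93,0.11,0.15,0,0.65],[0.93,0.11,0.15,0,0.65],[0.93,0.11,0.15,0,0.65],[0.93,0.11,0.15,0,0.65],[0.93,0.11,0.15,0,0.65]]]' >/dev/null
python3 go.py 527.4 313 28 75
python3 - <<'E'
from rig import ctrl
from h import *
c=ctrl.get_calibration("wrist");p,d=ctrl.capture("wrist")
np.savez("w1",p=p,d=d,**{k:np.array(v) for k,v in c.items()});cv2.imwrite("pics/w1.png",p);print(c["origin"])
E
```

```text
t 2.5 pos [527.  310.9 200.4] yaw 74.86 tilt [-0.0014 -0.001  -1.    ] shift [ 1.200e-02 -1.000e-04  8.619e-01] spin -0.0008 q [ 0.34  0.53  1.26 -0.    1.35  0.61] w 0.648 gf 0.0 F [0.2 0.5 0.2]
[545.89616698 380.26849999 342.26026097]
```

View pics/w1.png

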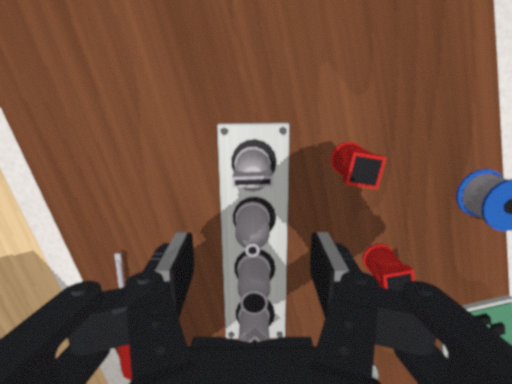

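The wrist view shows the rack (218–290, 123–340) with slot at (253,163), slim (253,215), wide (254,270) and square (253,315). The reds at (365,168) and (390,265) are well clear. I'll refine the positions from the wrist depth.

```bash
cat > noz.py <<'E'
from h import *
from scipy.optimize import least_squares
import sys
f=np.load(sys.argv[1]);X,C,uv=cloud(**f)
G=np.array([[527.4,313],[511.5,255.3],[496.8,196],[480.4,134.7]])
sat=C.max(1)-C.min(1)
k=(sat<30)&(uv[:,0]>215)&(uv[:,0]<292)&(uv[:,1]<330)
print("rack top z",np.median(X[k&(abs(X[:,2]-10)<5)&(C.mean(1)>150),2]))
for g in G:
    q=X[k&(np.hypot(*(X[:,:2]-g).T)<26)&(X[:,2]>22)&(X[:,2]<57)]
    s=least_squares(lambda t:np.hypot(q[:,0]-t[0],q[:,1]-t[1])-17,g,loss="soft_l1").x if len(q)>20 else None
    s2=X[k&(np.hypot(*(X[:,:2]-g).T)<30)&(X[:,2]>50)&(X[:,2]<95)]
    print(g,len(q),s,"top part mean",s2.mean(0).round(1) if len(s2) else None, len(s2))
E
python3 noz.py w1.npz
```

```text
rack top z 9.234442566068509
[527.4 313. ] 207 [528.4311835  313.13501192] top part mean [529.4 317.5  72.7] 1188
[511.5 255.3] 380 [512.80977979 255.91919503] top part mean [514.2 261.4  68.6] 1047
[496.8 196. ] 528 [498.21793847 196.31139837] top part mean [499.8 202.4  70.3] 1131
[480.4 134.7] 469 [481.82317623 135.15084743] top part mean [485.8 150.1  54.6] 141
```

```bash

python3 -m pendant '[[[0.012,0.003,0.2,0,0.65],[0.012,0.003,0.4,0,0.65],[0.012,0.003,0.55,0,0.65],[0.012,0.003,0.7,0,0.65],[0.012,0.003,0.8,0,0.65],[0.012,0.003,0.86,0,0.65],[0.012,0.003,0.86,0,0.65],[0.012,0.003,0.86,0,0.65]]]'
python3 go.py 528 313 28 75
python3 -m pendant '[[[0,0,0,0,0.2],[0,0,0,0,0.2],[0,0,0,0,0.2],[0,0,0,0,0.2],[0,0,0,0,0.2],[0,0,0,0,0.2]]]' 40
python3 -m pendant '[[[0,0,-0.1,0,0.2],[0,0,-0.2,0,0.2],[0,0,-0.3,0,0.2],[0,0,-0.45,0,0.2],[0,0,-0.6,0,0.2],[0,0,-0.6,0,0.2],[0,0,-0.6,0,0.2]]]'
python3 go.py 479.1 -320.4 148 77.85
```

```text
time_s: 3.35
eef_pos: [528.2, 314.3, 30.6]
ee_rot: [0.0, 0.794, 0.608, 0.001]
force: [1.2, -0.6, 0.4]
grip_width: 0.65
grip_force: 0.0
t 3.35 pos [528.2 314.3  30.6] yaw 74.91 tilt [ 9.0e-04  1.5e-03 -1.0e+00] shift [-0.0066  0.0008  0.013 ] spin -0.0005 q [ 0.35  0.72  1.42 -0.    1.    0.61] w 0.65 gf 0.0 F [ 1.2 -0.6  0.4]
time_s: 3.95
eef_pos: [528.1, 314.9, 30.7]
ee_rot: [0.0, 0.793, 0.609, 0.001]
force: [-0.6, -1.5, 6.8]
grip_width: 0.387
grip_force: 39.7
time_s: 4.65
eef_pos: [527.3, 314.9, 149.5]
ee_rot: [0.0, 0.793, 0.609, 0.0]
force: [0.5, 0.0, -1.7]
grip_width: 0.39
grip_force: 40.0
t 4.65 pos [527.3 314.9 149.5] yaw 74.97 tilt [ 4.e-04  6.e-04 -1.e+00] shift [-3.1303  0.5906  0.0065] spin -0.016 q [0.35 0.58 1.32 0.   1.24 0.61] w 0.39 gf 39.96603292878717 F [ 0.5  0.  -1.7]
```

```bash

python3 -m pendant '[[[-0.1,0.02,0,0,0.2],[-0.25,0.05,0,0,0.2],[-0.45,0.09,0,0,0.2],[-0.65,0.12,0,0,0.2],[-0.85,0.16,0,0,0.2],[-1,0.19,0,0,0.2]]]' >/dev/null
python3 -m pendant '[[[-0.2,0.04,0,0,0.2],[-0.4,0.08,0,0,0.2],[-0.6,0.12,0,0,0.2],[-0.8,0.15,0,0,0.2],[-1,0.19,0,0,0.2]]]' >/dev/null
python3 -m pendant '[[[-0.2,0.04,0,-0.016,0.2],[-0.4,0.08,0,-0.016,0.2],[-0.6,0.12,0,-0.016,0.2],[-0.75,0.14,0,-0.016,0.2],[-0.9,0.17,0,-0.016,0.2],[-1,0.19,0,-0.016,0.2],[-1,0.19,0,-0.016,0.2],[-1,0.19,0,-0.016,0.2]]]' >/dev/null
python3 go.py 479.1 -320.4 80 77.85
python3 - <<'E'
from rig import ctrl
from h import *
c=ctrl.get_calibration("wrist");p,d=ctrl.capture("wrist")
np.savez("w2",p=p,d=d,**{k:np.array(v) for k,v in c.items()});cv2.imwrite("pics/w2.png",p);print(c["origin"])
E
```

```text
t 6.55 pos [ 481.7 -293.5  148.5] yaw 77.84 tilt [ 0.0012 -0.0013 -1.    ] shift [-0.1346  0.0161  0.3425] spin -0.0 q [-0.76  0.47  1.49  0.    1.18 -0.54] w 0.389 gf 39.965519641991705 F [-0.1  0.3 -0.3]
[ 496.96922056 -223.59033502  290.590286  ]
```

View pics/w2.png

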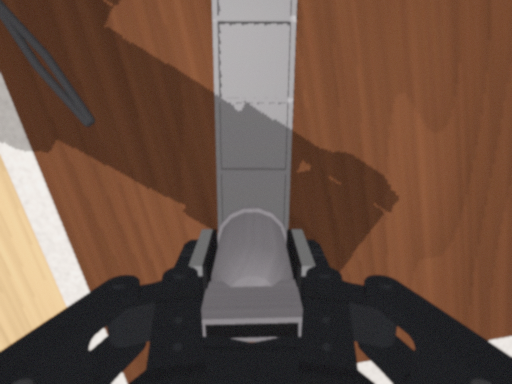

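The held slot nozzle is at (253,290). The tray lies between columns 215 and 296, with dividers at rows 20, 102 and 168. I'll check the tray centre from these.

```bash
python3 - <<'E'
from h import *
f=np.load("w2.npz");r=R.from_quat(np.roll(f["rotation"],-1))
u=np.array([(218,102),(293,102),(217,169),(290,169),(214,20),(297,20.)])
n=cv2.undistortPoints(u[:,None],f["K"],f["D"])[:,0]
v=r.apply(np.c_[n,np.ones(len(n))]);P=f["origin"]+v*((11-f["origin"][2])/v[:,2])[:,None]
a=np.radians(77.85);e=np.array([np.cos(a),np.sin(a)]);m=np.array([e[1],-e[0]])
for p in P: print(p.round(1),"row",round((p[:2]-[498.7,-229.5])@e,1),"across",round((p[:2]-[498.7,-229.5])@m,1))
E
```

```text
[ 468.3 -223.2   11. ] row -0.3 across -31.1
[ 529.8 -236.5   11. ] row -0.3 across 31.9
[ 453.6 -279.    11. ] row -57.8 across -33.6
[ 517.1 -292.7   11. ] row -57.9 across 31.3
[ 480.1 -161.9   11. ] row 62.2 across -32.4
[ 544.  -175.7   11. ] row 62.1 across 32.9
```

```bash

python3 -m pendant '[[[-0.07,0.01,0,0,0.2],[-0.135,0.016,0.1,0,0.2],[-0.135,0.016,0.25,0,0.2],[-0.135,0.016,0.4,0,0.2],[-0.135,0.016,0.52,0,0.2],[-0.135,0.016,0.6,0,0.2],[-0.135,0.016,0.62,0,0.2],[-0.135,0.016,0.63,0,0.2],[-0.135,0.016,0.63,0,0.2]]]'
python3 go.py 479.1 -320.4 19 77.85
```

```text
time_s: 7.5
eef_pos: [479.7, -321.6, 24.0]
ee_rot: [0.001, 0.778, 0.628, 0.0]
force: [-0.7, -0.2, -1.5]
grip_width: 0.387
grip_force: 40.0
t 7.5 pos [ 479.7 -321.6   24. ] yaw 77.86 tilt [-7.e-04  1.e-03 -1.e+00] shift [ 0.0052 -0.0041  0.0251] spin 0.0001 q [-0.79  0.66  1.55 -0.    0.93 -0.58] w 0.387 gf 39.958414274733514 F [-0.7 -0.2 -1.5]
```

```bash

python3 -m pendant '[[[0,0,0.01,0,0.2],[0,0,0.016,0,0.2],[0,0,0.022,0,0.2],[0,0,0.022,0,0.2],[0,0,0.022,0,0.2]]]'
python3 go.py 479.1 -320.4 19 77.85
```

```text
time_s: 8.0
eef_pos: [479.3, -321.3, 18.9]
ee_rot: [0.0, 0.778, 0.628, 0.0]
force: [-0.8, 0.2, -0.4]
grip_width: 0.39
grip_force: 40.0
t 8.0 pos [ 479.3 -321.3   18.9] yaw 77.85 tilt [-0.e+00  1.e-04 -1.e+00] shift [ 0.004  -0.0021 -0.0003] spin 0.0 q [-0.79  0.67  1.55  0.    0.92 -0.58] w 0.39 gf 39.961097217164934 F [-0.8  0.2 -0.4]
```

```bash

python3 -m pendant '[[[0,0,0.004,0,0.2],[0,0,0.006,0,0.2],[0,0,0.006,0,0.2]]]'|grep -E "force|pos"
python3 -m pendant '[[[0,0,0,0,0.5],[0,0,0,0,0.6],[0,0,0,0,0.65],[0,0,0,0,0.65]]]'
python3 -m pendant '[[[0,0,-0.1,0,0.65],[0,0,-0.3,0,0.65],[0,0,-0.5,0,0.65],[0,0,-0.65,0,0.65],[0,0,-0.65,0,0.65],[0,0,-0.65,0,0.65]]]'
python3 go.py 512.3 255.6 150 75
```

```text
eef_pos: [479.4, -321.4, 18.7]
force: [-3.3, 2.0, 9.6]
grip_force: 40.7
time_s: 8.7
eef_pos: [479.3, -321.3, 17.6]
ee_rot: [-0.0, 0.778, 0.628, 0.0]
force: [1.0, -0.1, 0.2]
grip_width: 0.644
grip_force: 0.0
time_s: 9.3
eef_pos: [479.3, -321.2, 147.6]
ee_rot: [0.0, 0.778, 0.628, 0.0]
force: [0.5, -0.4, -0.8]
grip_width: 0.649
grip_force: 0.0
t 9.3 pos [ 479.3 -321.2  147.6] yaw 77.85 tilt [-2.e-04  3.e-04 -1.e+00] shift [ 2.8543 -0.4456 -0.0125] spin 0.0158 q [-0.79  0.5   1.45  0.    1.19 -0.58] w 0.649 gf 0.0 F [ 0.5 -0.4 -0.8]
```

```bash

python3 -m pendant '[[[0.25,-0.04,0,0,0.65],[0.5,-0.08,0,0,0.65],[0.75,-0.12,0,0,0.65],[1,-0.15,0,0,0.65]]]' >/dev/null
python3 -m pendant '[[[0.25,-0.04,0,0,0.65],[0.5,-0.08,0,0,0.65],[0.75,-0.12,0,0,0.65],[1,-0.15,0,0,0.65]]]' >/dev/null
python3 -m pendant '[[[0.25,-0.04,0,0.016,0.65],[0.5,-0.08,0,0.016,0.65],[0.75,-0.12,0,0.016,0.65],[0.85,-0.14,0,0.016,0.65],[0.85,-0.14,0,0.016,0.65],[0.85,-0.14,0,0.016,0.65],[0.85,-0.14,0,0.016,0.65]]]' >/dev/null
python3 go.py 512.3 255.6 30.7 75
```

```text
t 10.8 pos [512.8 248.7 147. ] yaw 74.89 tilt [-9.0e-04 -1.1e-03 -1.0e+00] shift [ 0.0332 -0.0107  0.5816] spin -0.0006 q [ 0.25  0.49  1.47 -0.    1.18  0.51] w 0.653 gf 0.0 F [ 0.5 -0.   0.2]
```

```bash

python3 -m pendant '[[[0.033,-0.01,0.1,0,0.65],[0.033,-0.01,0.1,0,0.65],[0.033,-0.01,0.1,0,0.65],[0.033,-0.01,0.1,0,0.65]]]' >/dev/null
python3 go.py 512.3 255.6 30.7 75
```

```text
t 11.2 pos [513.1 256.3 128.5] yaw 74.92 tilt [ 4.e-04  9.e-04 -1.e+00] shift [-0.0045 -0.0033  0.4889] spin -0.0004 q [ 0.26  0.51  1.48 -0.    1.14  0.52] w 0.646 gf 0.0 F [0.6 0.5 0.3]
```

```bash

python3 -m pendant '[[[-0.004,-0.003,0.15,0,0.65],[-0.004,-0.003,0.3,0,0.65],[-0.004,-0.003,0.42,0,0.65],[-0.004,-0.003,0.485,0,0.65],[-0.004,-0.003,0.485,0,0.65],[-0.004,-0.003,0.485,0,0.65],[-0.004,-0.003,0.485,0,0.65]]]' | grep -E "pos|^force"
python3 -m pendant '[[[0,0,0,0,0.2],[0,0,0,0,0.2],[0,0,0,0,0.2],[0,0,0,0,0.2],[0,0,0,0,0.2],[0,0,0,0,0.2]]]' 40
python3 -m pendant '[[[0,0,-0.1,0,0.2],[0,0,-0.2,0,0.2],[0,0,-0.3,0,0.2],[0,0,-0.45,0,0.2],[0,0,-0.6,0,0.2],[0,0,-0.6,0,0.2],[0,0,-0.6,0,0.2]]]'
python3 go.py 492.2 -259.8 150 77.85
```

```text
eef_pos: [512.7, 256.4, 32.2]
force: [-0.9, -0.5, -0.1]
time_s: 12.5
eef_pos: [512.3, 256.4, 31.8]
ee_rot: [0.0, 0.793, 0.609, 0.001]
force: [-2.0, -0.7, 5.9]
grip_width: 0.38
grip_force: 39.9
time_s: 13.2
eef_pos: [511.8, 256.2, 150.8]
ee_rot: [0.0, 0.794, 0.609, 0.0]
force: [-0.6, 0.4, -1.7]
grip_width: 0.385
grip_force: 40.0
t 13.2 pos [511.8 256.2 150.8] yaw 74.97 tilt [ 2.e-04  4.e-04 -1.e+00] shift [-2.5172  0.5746  0.0035] spin -0.016 q [ 0.26  0.49  1.46 -0.    1.19  0.52] w 0.385 gf 40.03150008735247 F [-0.6  0.4 -1.7]
```

```bash

python3 -m pendant '[[[-0.1,0.02,0,0,0.2],[-0.25,0.05,0,0,0.2],[-0.45,0.1,0,0,0.2],[-0.65,0.15,0,0,0.2],[-0.85,0.19,0,0,0.2],[-1,0.23,0,0,0.2]]]' >/dev/null
python3 -m pendant '[[[-0.2,0.04,0,-0.016,0.2],[-0.4,0.09,0,-0.016,0.2],[-0.6,0.14,0,-0.016,0.2],[-0.8,0.18,0,-0.016,0.2],[-1,0.23,0,-0.016,0.2]]]' >/dev/null
python3 -m pendant '[[[-0.2,0.04,0,0,0.2],[-0.35,0.07,0,0,0.2],[-0.45,0.09,0,0,0.2],[-0.5,0.09,0,0,0.2],[-0.5,0.09,0,0,0.2],[-0.5,0.09,0,0,0.2],[-0.5,0.09,0,0,0.2]]]' >/dev/null
python3 go.py 492.2 -259.8 20 77.85
```

```text
t 15.0 pos [ 493.6 -254.3  150.6] yaw 77.92 tilt [ 4.e-04 -4.e-04 -1.e+00] shift [-0.0286 -0.0009  0.6529] spin 0.0004 q [-0.69  0.45  1.52  0.    1.17 -0.48] w 0.385 gf 40.006727976724505 F [-0.3 -1.1 -0.8]
```

```bash

python3 -m pendant '[[[-0.028,0,0.1,0,0.2],[-0.028,0,0.25,0,0.2],[-0.028,0,0.4,0,0.2],[-0.028,0,0.52,0,0.2],[-0.028,0,0.6,0,0.2],[-0.028,0,0.63,0,0.2],[-0.028,0,0.64,0,0.2],[-0.028,0,0.643,0,0.2],[-0.028,0,0.643,0,0.2],[-0.028,0,0.643,0,0.2]]]'
python3 go.py 492.2 -259.8 20 77.85
```

```text
time_s: 16.0
eef_pos: [492.6, -261.1, 22.8]
ee_rot: [0.001, 0.778, 0.628, 0.0]
force: [0.0, 0.2, -1.0]
grip_width: 0.381
grip_force: 40.0
t 16.0 pos [ 492.6 -261.1   22.8] yaw 77.85 tilt [-6.0e-04  1.1e-03 -1.0e+00] shift [ 0.0062 -0.0035  0.0141] spin 0.0 q [-0.7   0.63  1.61 -0.    0.9  -0.49] w 0.381 gf 40.001731468364596 F [ 0.   0.2 -1. ]
```

```bash

python3 -m pendant '[[[0,0,0.005,0,0.2],[0,0,0.008,0,0.2],[0,0,0.01,0,0.2],[0,0,0.01,0,0.2]]]'|grep -E "force|pos"
python3 -m pendant '[[[0,0,0.003,0,0.2],[0,0,0.005,0,0.2],[0,0,0.005,0,0.2]]]'|grep -E "force|pos"
```

```text
eef_pos: [492.3, -261.0, 20.1]
force: [0.0, -0.6, -0.7]
grip_force: 40.0
eef_pos: [492.4, -261.0, 19.8]
force: [-2.8, 1.5, 6.1]
grip_force: 40.8
```

Contact is at 19.8 mm, as predicted. I'll release and go on to the wide nozzle.

```bash

python3 -m pendant '[[[0,0,0,0,0.5],[0,0,0,0,0.6],[0,0,0,0,0.65],[0,0,0,0,0.65]]]' | grep -E "pos|^force|width"
python3 -m pendant '[[[0,0,-0.1,0,0.65],[0,0,-0.3,0,0.65],[0,0,-0.5,0,0.65],[0,0,-0.65,0,0.65],[0,0,-0.65,0,0.65],[0,0,-0.65,0,0.65]]]' >/dev/null
python3 go.py 497.5 196.1 150 75
python3 -m pendant '[[[0.25,-0.04,0,0,0.65],[0.5,-0.08,0,0,0.65],[0.75,-0.12,0,0,0.65],[1,-0.18,0,0,0.65]]]' >/dev/null
python3 -m pendant '[[[0.25,-0.04,0,0.016,0.65],[0.5,-0.08,0,0.016,0.65],[0.75,-0.12,0,0.016,0.65],[1,-0.18,0,0.016,0.65],[1,-0.18,0,0.016,0.65],[1,-0.18,0,0.016,0.65],[1,-0.18,0,0.016,0.65]]]' >/dev/null
python3 go.py 497.5 196.1 31.5 75
```

```text
eef_pos: [492.3, -261.0, 19.0]
force: [-0.0, -0.1, -0.7]
grip_width: 0.651
t 17.7 pos [ 492.3 -260.9  149. ] yaw 77.85 tilt [-1.e-04  3.e-04 -1.e+00] shift [ 2.2393 -0.4554 -0.0054] spin 0.0158 q [-0.7   0.46  1.51  0.    1.17 -0.49] w 0.648 gf 0.0 F [ 0.4  0.7 -0.9]
t 18.8 pos [506.  141.  148.2] yaw 74.92 tilt [-8.0e-04 -1.5e-03 -1.0e+00] shift [ 0.2556 -0.1118  0.5835] spin -0.0004 q [ 0.05  0.39  1.61 -0.    1.14  0.31] w 0.647 gf 0.0 F [-0.1 -0.  -1.1]
```

```bash

python3 -m pendant '[[[0.15,-0.07,0,0,0.65],[0.25,-0.11,0.1,0,0.65],[0.25,-0.11,0.1,0,0.65],[0.25,-0.11,0.1,0,0.65],[0.25,-0.11,0.1,0,0.65]]]' >/dev/null
python3 go.py 497.5 196.1 31.5 75
```

```text
t 19.3 pos [498.6 194.5 129.6] yaw 74.87 tilt [ 1.e-04  8.e-04 -1.e+00] shift [ 0.0061 -0.0077  0.4905] spin -0.0007 q [ 0.15  0.44  1.6  -0.    1.1   0.42] w 0.65 gf 0.0 F [-0.3  0.1  0.2]
```

```bash

python3 -m pendant '[[[0.003,-0.006,0.15,0,0.65],[0.003,-0.006,0.3,0,0.65],[0.003,-0.006,0.42,0,0.65],[0.003,-0.006,0.488,0,0.65],[0.003,-0.006,0.488,0,0.65],[0.003,-0.006,0.488,0,0.65],[0.003,-0.006,0.488,0,0.65]]]' | grep -E "pos|^force"
python3 -m pendant '[[[0,0,0,0,0.2],[0,0,0,0,0.2],[0,0,0,0,0.2],[0,0,0,0,0.2],[0,0,0,0,0.2],[0,0,0,0,0.2]]]' 40
python3 -m pendant '[[[0,0,-0.1,0,0.2],[0,0,-0.2,0,0.2],[0,0,-0.3,0,0.2],[0,0,-0.45,0,0.2],[0,0,-0.6,0,0.2],[0,0,-0.6,0,0.2],[0,0,-0.6,0,0.2]]]'
python3 go.py 505.2 -199.2 150 77.85
```

```text
eef_pos: [497.8, 196.8, 32.9]
force: [0.8, -0.1, -1.2]
time_s: 20.6
eef_pos: [497.4, 196.9, 32.6]
ee_rot: [0.0, 0.793, 0.609, 0.001]
force: [-2.4, -0.5, 5.4]
grip_width: 0.384
grip_force: 39.6
time_s: 21.3
eef_pos: [496.9, 196.8, 151.7]
ee_rot: [0.0, 0.793, 0.609, 0.0]
force: [-0.3, 0.3, -1.7]
grip_width: 0.381
grip_force: 40.1
t 21.3 pos [496.9 196.8 151.7] yaw 74.97 tilt [ 3.e-04  7.e-04 -1.e+00] shift [-1.9016  0.5537  0.0085] spin -0.016 q [0.16 0.41 1.58 0.   1.15 0.42] w 0.381 gf 40.06521808449179 F [-0.3  0.3 -1.7]
```

Release is expected at TCP z of about 20.6.

```bash

python3 -m pendant '[[[-0.1,0.02,0,0,0.2],[-0.25,0.07,0,0,0.2],[-0.45,0.13,0,0,0.2],[-0.65,0.19,0,0,0.2],[-0.85,0.25,0,0,0.2],[-1,0.29,0,0,0.2]]]' >/dev/null
python3 -m pendant '[[[-0.2,0.06,0,-0.016,0.2],[-0.4,0.12,0,-0.016,0.2],[-0.6,0.18,0,-0.016,0.2],[-0.75,0.22,0,-0.016,0.2],[-0.85,0.25,0,-0.016,0.2],[-0.9,0.26,0,-0.016,0.2],[-0.9,0.26,0,-0.016,0.2],[-0.9,0.26,0,-0.016,0.2]]]' >/dev/null
python3 go.py 505.2 -199.2 21 77.85
```

```text
t 22.7 pos [ 504.4 -197.7  151. ] yaw 77.88 tilt [ 7.0e-04 -1.1e-03 -1.0e+00] shift [-0.0069  0.0061  0.65  ] spin 0.0001 q [-0.59  0.42  1.56  0.    1.16 -0.38] w 0.385 gf 40.05200234125368 F [ 0.7  0.2 -0.7]
```

```bash

python3 -m pendant '[[[-0.003,0.005,0.1,0,0.2],[-0.003,0.005,0.25,0,0.2],[-0.003,0.005,0.4,0,0.2],[-0.003,0.005,0.52,0,0.2],[-0.003,0.005,0.6,0,0.2],[-0.003,0.005,0.63,0,0.2],[-0.003,0.005,0.64,0,0.2],[-0.003,0.005,0.64,0,0.2],[-0.003,0.005,0.64,0,0.2],[-0.003,0.005,0.64,0,0.2]]]' | grep -E "pos|^force"
python3 go.py 505.2 -199.2 21 77.85
```

```text
eef_pos: [505.8, -199.7, 24.2]
force: [-0.1, -0.0, -1.0]
t 23.7 pos [ 505.8 -199.7   24.2] yaw 77.85 tilt [-5.0e-04  1.2e-03 -1.0e+00] shift [ 0.0016 -0.0034  0.016 ] spin 0.0 q [-0.59  0.6   1.66  0.    0.88 -0.38] w 0.381 gf 40.05287462845445 F [-0.1 -0.  -1. ]
```

```bash

python3 -m pendant '[[[0,0,0.005,0,0.2],[0,0,0.01,0,0.2],[0,0,0.012,0,0.2],[0,0,0.012,0,0.2]]]'|grep -E "force|pos"
python3 -m pendant '[[[0,0,0.003,0,0.2],[0,0,0.005,0,0.2],[0,0,0.005,0,0.2]]]'|grep -E "force|pos"
```

```text
eef_pos: [505.4, -199.5, 21.0]
force: [-0.4, 0.0, -1.0]
grip_force: 40.1
eef_pos: [505.5, -199.6, 20.6]
force: [-2.1, 0.6, 4.4]
grip_force: 40.7
```

```bash

python3 -m pendant '[[[0,0,0,0,0.5],[0,0,0,0,0.6],[0,0,0,0,0.65],[0,0,0,0,0.65]]]' | grep -E "pos|^force|width"
python3 -m pendant '[[[0,0,-0.1,0,0.65],[0,0,-0.3,0,0.65],[0,0,-0.5,0,0.65],[0,0,-0.65,0,0.65],[0,0,-0.65,0,0.65],[0,0,-0.65,0,0.65]]]' >/dev/null
python3 go.py 481 135 150 75
python3 -m pendant '[[[0.25,-0.07,0,0,0.65],[0.5,-0.14,0,0,0.65],[0.75,-0.21,0,0,0.65],[0.9,-0.26,0,0,0.65]]]' >/dev/null
python3 -m pendant '[[[0.25,-0.07,0,0.016,0.65],[0.5,-0.14,0,0.016,0.65],[0.7,-0.2,0,0.016,0.65],[0.72,-0.21,0,0.016,0.65],[0.72,-0.21,0,0.016,0.65],[0.72,-0.21,0,0.016,0.65]]]' >/dev/null
python3 go.py 481 135 31.5 75
```

```text
eef_pos: [505.4, -199.5, 20.0]
force: [0.0, -0.6, -0.0]
grip_width: 0.655
t 25.4 pos [ 505.4 -199.5  150. ] yaw 77.85 tilt [-1.e-04  4.e-04 -1.e+00] shift [ 1.6092e+00 -4.7130e-01 -2.0000e-04] spin 0.0158 q [-0.59  0.43  1.56  0.    1.16 -0.38] w 0.651 gf 0.0 F [-0.1  0.1  0.3]
t 26.4 pos [481.6 136.1 149.3] yaw 74.92 tilt [-7.0e-04 -1.4e-03 -1.0e+00] shift [-0.0056 -0.0009  0.589 ] spin -0.0004 q [ 0.04  0.34  1.68 -0.    1.12  0.3 ] w 0.651 gf 0.0 F [ 0.  -0.4 -0.4]
```

```bash

python3 -m pendant '[[[-0.01,-0.002,0.15,0,0.65],[-0.01,-0.002,0.3,0,0.65],[-0.01,-0.002,0.45,0,0.65],[-0.01,-0.002,0.55,0,0.65],[-0.01,-0.002,0.585,0,0.65],[-0.01,-0.002,0.585,0,0.65],[-0.01,-0.002,0.585,0,0.65],[-0.01,-0.002,0.585,0,0.65]]]' | grep -E "pos|^force"
python3 -m pendant '[[[0,0,0,0,0.2],[0,0,0,0,0.2],[0,0,0,0,0.2],[0,0,0,0,0.2],[0,0,0,0,0.2],[0,0,0,0,0.2]]]' 40
python3 -m pendant '[[[0,0,-0.1,0,0.2],[0,0,-0.2,0,0.2],[0,0,-0.3,0,0.2],[0,0,-0.45,0,0.2],[0,0,-0.6,0,0.2],[0,0,-0.6,0,0.2],[0,0,-0.6,0,0.2]]]'
python3 go.py 518.3 -138.6 150 77.85
```

```text
eef_pos: [481.6, 135.0, 34.1]
force: [0.2, -0.0, 0.7]
time_s: 27.8
eef_pos: [481.6, 135.1, 34.2]
ee_rot: [0.001, 0.793, 0.609, 0.001]
force: [-0.9, -1.7, 6.4]
grip_width: 0.456
grip_force: 39.3
time_s: 28.5
eef_pos: [480.7, 135.2, 153.2]
ee_rot: [0.0, 0.793, 0.609, 0.0]
force: [-0.4, 0.4, -1.6]
grip_width: 0.457
grip_force: 40.3
t 28.5 pos [480.7 135.2 153.2] yaw 74.98 tilt [ 2.e-04  6.e-04 -1.e+00] shift [-1.2737  0.5363  0.016 ] spin -0.016 q [ 0.04  0.33  1.68 -0.    1.12  0.3 ] w 0.457 gf 40.314362174249254 F [-0.4  0.4 -1.6]
```

The opening is 0.456 instead of 0.385, so the pads are probably holding the square box rather than the collar. I'll check.

```bash
python3 - <<'E'
from rig import ctrl
from h import *
p,d=ctrl.capture("wrist");q,_=ctrl.capture("side");r,_=ctrl.capture("scene")
a=cv2.resize(p[180:384,130:390],(390,306));b=cv2.resize(q[110:270,200:340],(350,400));c=cv2.resize(r[80:220,200:420],(440,280))
o=np.zeros((600,800,3),np.uint8);o[:306,:390]=a;o[:400,400:750]=b;o[310:590,:440][:, :400]=c[:,:400];cv2.imwrite("pics/chk.png",o)
E
```

```text
(no output)
```

View pics/chk.png

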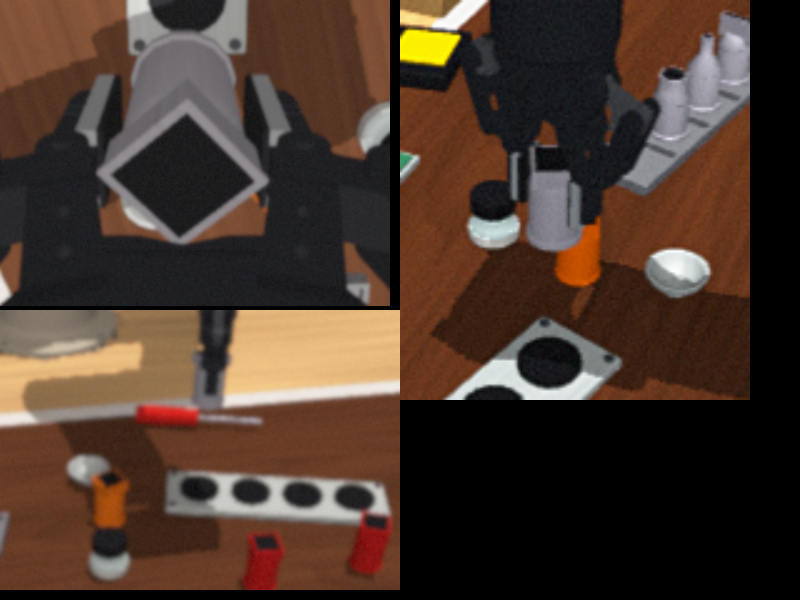

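The box is held across its corners and hangs upright between the pads. There's plenty of time left, so I'll carry it slowly with a firmer grip.

```bash

python3 -m pendant '[[[-0.02,0.01,0,0,0.2],[-0.05,0.02,0,0,0.2],[-0.1,0.04,0,0,0.2],[-0.16,0.07,0,0,0.2],[-0.22,0.09,0,0,0.2],[-0.28,0.12,0,0,0.2],[-0.34,0.14,0,0,0.2],[-0.4,0.17,0,0,0.2],[-0.46,0.19,0,0,0.2],[-0.52,0.22,0,0,0.2],[-0.58,0.24,0,0,0.2],[-0.64,0.27,0,0,0.2]]]' 60 >/dev/null
python3 -m pendant '[[[-0.06,0.03,0,-0.003,0.2],[-0.12,0.05,0,-0.006,0.2],[-0.18,0.08,0,-0.009,0.2],[-0.24,0.1,0,-0.012,0.2],[-0.3,0.13,0,-0.016,0.2],[-0.36,0.15,0,-0.016,0.2],[-0.42,0.18,0,-0.016,0.2],[-0.48,0.2,0,-0.016,0.2],[-0.54,0.23,0,-0.016,0.2],[-0.58,0.24,0,-0.016,0.2],[-0.61,0.26,0,-0.016,0.2],[-0.62,0.26,0,-0.016,0.2]]]' >/dev/null
python3 -m pendant '[[[0,0,0,0,0.2],[0,0,0,0,0.2]]]' >/dev/null
python3 go.py 518.3 -138.6 23.5 77.85
python3 - <<'E'
from rig import ctrl
from h import *
p,d=ctrl.capture("wrist");q,_=ctrl.capture("side");r,_=ctrl.capture("scene")
o=np.zeros((600,800,3),np.uint8);o[:306,:390]=cv2.resize(p[180:384,130:390],(390,306));o[:450,400:800]=cv2.resize(q[60:240,240:400],(400,450));o[310:590,:400]=cv2.resize(r[100:226,70:250],(400,280));cv2.imwrite("pics/chk2.png",o)
E
```

```text
t 31.25 pos [ 517.8 -135.3  153.1] yaw 77.87 tilt [ 1.e-04 -1.e-04 -1.e+00] shift [-0.0155  0.0058  0.648 ] spin 0.0001 q [-0.47  0.41  1.58  0.    1.16 -0.26] w 0.444 gf 60.120693761855364 F [-0.3 -0.5 -0.9]
```

View pics/chk2.png

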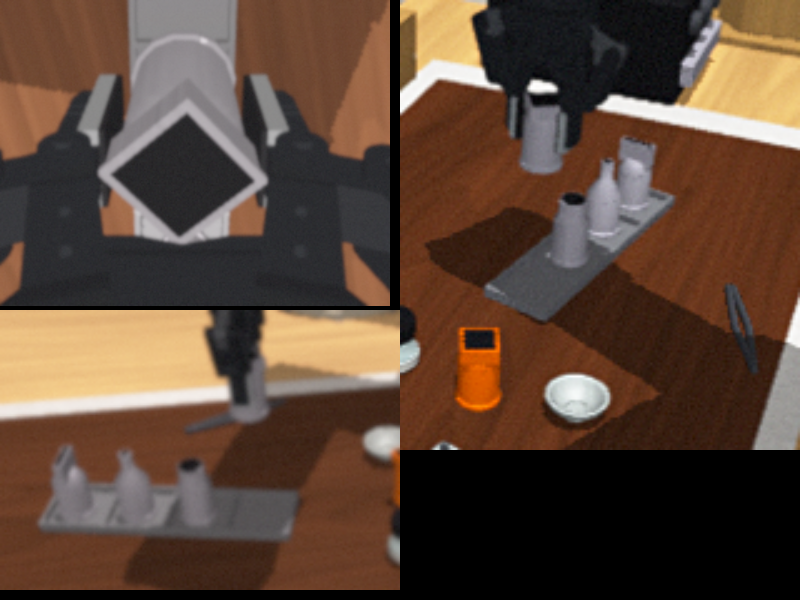

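The three nozzles stand in order and the held square one is upright. I'll lower it gently.

```bash

python3 -m pendant '[[[-0.015,0.005,0.05,0,0.2],[-0.015,0.005,0.15,0,0.2],[-0.015,0.005,0.25,0,0.2],[-0.015,0.005,0.35,0,0.2],[-0.015,0.005,0.45,0,0.2],[-0.015,0.005,0.53,0,0.2],[-0.015,0.005,0.58,0,0.2],[-0.015,0.005,0.61,0,0.2],[-0.015,0.005,0.63,0,0.2],[-0.015,0.005,0.63,0,0.2],[-0.015,0.005,0.63,0,0.2],[-0.015,0.005,0.63,0,0.2]]]' | grep -E "pos|force"
python3 -m pendant '[[[0,0,0.003,0,0.2],[0,0,0.006,0,0.2],[0,0,0.009,0,0.2],[0,0,0.009,0,0.2],[0,0,0.009,0,0.2]]]'|grep -E "force|pos"
python3 go.py 518.3 -138.6 22 77.85
```

```text
eef_pos: [518.5, -139.0, 27.6]
force: [1.0, -0.7, -1.0]
grip_force: 60.1
eef_pos: [518.2, -138.8, 25.3]
force: [-0.4, 0.6, -0.9]
grip_force: 60.1
t 33.1 pos [ 518.2 -138.8   25.3] yaw 77.85 tilt [ 0. -0. -1.] shift [0.0012 0.0001 0.0165] spin -0.0 q [-0.48  0.59  1.68  0.    0.87 -0.27] w 0.447 gf 60.13147453777492 F [-0.4  0.6 -0.9]
```

```bash

python3 -m pendant '[[[0,0,0.004,0,0.2],[0,0,0.008,0,0.2],[0,0,0.012,0,0.2],[0,0,0.012,0,0.2]]]'|grep -E "force|pos"
python3 -m pendant '[[[0,0,0.002,0,0.2],[0,0,0.005,0,0.2],[0,0,0.005,0,0.2]]]'|grep -E "force|pos"
```

```text
eef_pos: [518.2, -138.8, 22.7]
force: [-0.2, -1.0, -1.2]
grip_force: 60.1
eef_pos: [518.4, -138.9, 22.4]
force: [-1.2, -0.1, 5.4]
grip_force: 60.0
```

Contact is at 22.4 mm, as expected. I'll release, retreat and check.

```bash

python3 -m pendant '[[[0,0,0,0,0.5],[0,0,0,0,0.55],[0,0,0,0,0.6],[0,0,0,0,0.65],[0,0,0,0,0.65]]]' | grep -E "pos|^force|width"
python3 -m pendant '[[[0,0,-0.05,0,0.65],[0,0,-0.15,0,0.65],[0,0,-0.3,0,0.65],[0,0,-0.5,0,0.65],[0,0,-0.7,0,0.65],[0,0,-0.8,0,0.65],[0.3,0,-0.8,0,0.65],[0.6,0,-0.8,0,0.65],[0.8,0,-0.8,0,0.65],[0.8,0,-0.8,0,0.65],[0.8,0,-0.8,0,0.65]]]' | grep -E "pos|time"
python3 - <<'E'
from rig import ctrl
from h import *
q,_=ctrl.capture("side");r,_=ctrl.capture("scene")
o=np.zeros((600,800,3),np.uint8);o[:450,400:800]=cv2.resize(q[60:240,240:400],(400,450));o[:280,:400]=cv2.resize(r[100:226,70:250],(400,280));cv2.imwrite("pics/end.png",o)
E
```

```text
eef_pos: [518.2, -138.8, 21.8]
force: [-0.6, 0.9, -0.2]
grip_width: 0.652
time_s: 35.4
eef_pos: [552.0, 18.8, 182.4]
```

View pics/end.png

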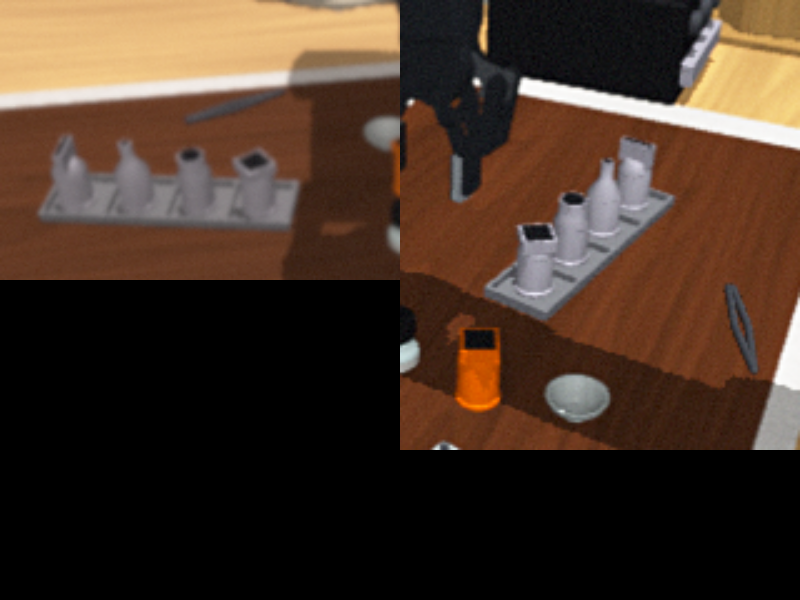

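All four stand upright, one in each compartment. In the scene crop they read slot (70,175), slim (132,178), wide (193,180), square (255,185), with slot at the robot's right end.

```bash
python3 -c "
from rig import ctrl
print(ctrl.finish_job())"
```

```text
the job is handed in; nothing more can be done
None
```

The four nozzles now stand mouth up in the tray in reversed order: slot at the robot's right end, then slim, wide and square. The job was handed in at about 35 s.

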